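# Set the running clearance of a bowl finishing stand

## Task

First turn the black speed dial on the grey control box fully anticlockwise to its off stop. Then turn the brass thumbscrew on the green stand clockwise until it seats on the bowl, back it off a quarter turn, and finish while still gripping the thumbscrew there, without letting go. Leave the egg cup, the wax tin and the small bowl where they are.

Things in the scene. Friction and masses are not known exactly. Their poses are not given: they have to be found in the camera images.
- speed_box: Grey control box, 130 x 120 x 60 mm, fixed to the bench; origin at the centre of its underside, z up, may be yawed. The dial stands on the middle of its top. It and the green stand may swap sides of the bench.
- dial (a joint): Angle of the black speed dial about the vertical (rad), growing clockwise seen from above; 0 = off, its anticlockwise end stop; other stop at 3.5. Friction 0.04 N m; stays where left. At 0 its grip bar lies along the box's x axis, white line on the -x side, towards the red dot on the box; at angle v the bar is turned by -v about z from there.
- dial_grip (a point): Point on the dial's vertical axis at the height to grip, 37 mm above the box's top. Turns with the dial. The grip is an upright bar 42 mm long, 14 mm thick, its top 7 mm above this point, standing on a round foot of 44 mm diameter whose top is 23 mm below this point.
- stand: Green stand fixed to the bench: base plate 200 (x) x 250 (y) x 15 mm, an upturned wooden bowl (172 mm diameter), over it a bridge along y, 55 mm wide, 236 long, top 142 mm above the bench. Origin: centre of the base's underside; z up; may be yawed. The thumbscrew stands upright mid-bridge, above the origin, on an 80 mm aluminium collar (top 146 mm above the bench).
- thumbscrew (a joint): Angle of the brass thumbscrew about the vertical (rad), growing anticlockwise seen from above; 0 = seated, a firm stop (steel quill on the bowl); 1.571 = a quarter turn back; greatest 4.2. Friction 0.06 N m; stays where left, at one height. The quill moves 2 mm per rad. At angle v the wing bar is turned by +v about z from the stand's x axis; at 0 its black line points to the red dot on the collar.
- wing: Brass wing bar of the thumbscrew, to be gripped across its 14 mm: 46 mm long (own x), 14 mm thick (own y), from 6 to 38 mm above its origin, on a round brass foot of 42 mm diameter and 8 mm height. Origin on the screw's axis, 147 mm above the bench. A black line marks the +x end of its top; it points to the yellow dot on the collar at a quarter turn back. Turns with the thumbscrew.
- wing_grip (a point): Point on the thumbscrew's axis at the height to grip, 7 mm below the bar's top, 178 mm above the bench. Turns with the thumbscrew.
- egg_cup: Turned wooden egg cup, 75 mm tall, 52 mm across, loose beyond the control box (box's +x side); origin at the centre of its foot. To be left alone.
- wax_tin: Yellow round tin with a pale lid, 70 mm across, 45 mm tall, loose beyond the stand (stand's +x side); origin at the centre of its underside. To be left alone.
- small_bowl: Small dark turned wooden bowl, 76 mm across, 40 mm tall, loose on the robot's side of the control box (box's -x side); origin at the centre of its underside. To be left alone.

How it is judged:
By the outcome, as a careful person would: the job done as asked, in the order asked, and still so for the second after the job is handed in, while the arm keeps its last pose, push and grip.
It also fails if it takes over 69 s, if anything falls off the work surface, if the arm or the gripper's body presses on something with over 40 N, if the wrist force passes 120 N, or if a joint passes its speed limit or range.

## Robot

A 7-joint arm with a two-finger parallel gripper is mounted at the origin on the work surface. World frame = base frame: x ahead of the robot, y to its left, z up, the work surface at z = 0. Lengths are in m, angles in degrees, forces in N, time in s.
With the tool pointing down it reaches from about 0.4 to 0.85 m from the base axis. Payload 4.5 kg.
Tool frame: the origin (TCP) lies midway between the tips of the shut fingers; the grasp point (between the pads) lies 19 mm behind it (manip.grip_point_offset is the distance from the TCP to the grasp point, in m); y points along the fingers, z is the direction in which the jaws open and shut, and the axes are right-handed (so a half turn about y gives the same grasp; the last joint's range is limited). The gripper opens to 85 mm and grips with 20 to 120 N. Pads are 22 mm wide; open, the fingers measure 114 mm over their backs; the gripper's body (76 mm by 85 mm) begins 54 mm behind the grasp point. The pads swing forward as they close: fully open they stand 13 mm farther back than shut.
Start: joints at [66.394, 39.483, -11.15, 89.685, 9.013, 51.709, -12.324], TCP at [0.27, -0.564, 0.231] pointing down, gripper open.
Joint ranges: [-172.22, 172.22], [-26.19, 119.32], [-84.43, 86.54], [7.71, 146.69], [-57.33, 237.33], [2.42, 119.75], [-152.13, 152.13]. Speed limits (degrees/s): [147.25, 147.25, 180, 180, 180, 180, 180].

## Interface

Orientations are given as [roll, pitch, yaw] about the fixed x, y, z axes, in that order (R = Rz(yaw) Ry(pitch) Rx(roll)).
In Python, from rig import sensors, read_camera, manip gives the robot as it stands.
- The arm moves only by the tool servo_tool, never from a script. Its argument "targets" is text: rows parted by semicolons, each of 7 numbers parted by spaces: the turn, a rotation vector about the world's x, y, z in degrees, then the shift along the world's x, y, z in m, then the opening in per cent of the stroke, from 0 (shut) to 100 (fully open). A call has 1 to 10 rows; each row is the pose to reach, as a shift and turn from the pose commanded when the call began; what a row does not reach only later rows make up. A row lasts 1/8 s, in which the tool goes at most 62.5 mm and 10.7 degrees, less where a joint would pass 70% of its speed; a pose out of reach is approached as far as the arm can. A call with a gripper value outside its range is refused whole. The fingers move at their own pace and stop on an object; the grip force is fixed at half the most. Time passes only in rows, so rows that repeat a pose let the fingers close. It gives the time, the measured TCP pose, the force and the opening at its end, in the units of the state.
- sensors.get_state(): the state, without advancing time (a new reading comes with each control period).
- read_camera(name): name is "scene" or "side" or "wrist"; returns a dict with "color" (480x640x3 uint8, red, green, blue), "fx", "fy", "cx", "cy" (pixels), "rvec" (rotation vector, rad) and "tvec" (3), from world to camera coordinates, as OpenCV has them. Camera axes: x right, y down, z forward; pixel columns grow to the right and rows downward; lengths in m; the calibration is good to about 2 mm. A picture is of the moment at which its call begins. There is no depth.
- manip.sign_off(): hands the job in, once; it reports no verdict.
The state is a dict: "time_s": time; "joint_positions": joint angles; "qd": joint speeds; "joint_torque": joint torques, N m; "tcp_pos": TCP position; "orientation": TCP orientation; "contact_force": force on the tool from outside, world axes, zero at the start; "ft_torque": the same for the moment, N m; "opening": finger opening in m.
Only numpy, scipy, OpenCV 4.12 (cv2) and the standard library are available. Lean on these libraries where they do the work, as an engineer would, in place of code of your own. Each camera call takes 0.05 s, during which the arm holds its last target.

## Working session

There is one attempt and no reset: what is moved stays moved. The work goes in short steps, Python scripts to look and compute and a tool call to move; the robot and the scene stay as the last step left them, time stands still between calls to the robot, and variables do not carry over. Pictures are saved under pics/ and viewed, and the job is handed in when it is done.

Besides the shell and the picture viewer there is one more tool, called after "Call:" as name(argument=value, ...) on one line, values as JSON. servo_tool: Moves the arm, as the interface text tells. Its arguments: {"type":"object","properties":{"targets":{"type":"string"}},"required":["targets"]}

```bash
mkdir -p pics; ls; python3 - <<'E'
from rig import sensors, read_camera, manip
import cv2
print(sensors.get_state(), manip.grip_point_offset)
for n in ["scene","side","wrist"]:
    c=read_camera(n); cv2.imwrite(f"pics/{n}0.png",c["color"][:,:,::-1]); print(n,c["fx"],c["cx"],c["cy"],c["rvec"],c["tvec"])
E
```

```text
pics
{'time_s': 0.0, 'joint_positions': array([ 66.3947557 ,  39.53504212, -11.14388456,  89.74744251,
         9.01248982,  51.70969177, -12.32361953]), 'qd': array([-0.03679462, -0.02700315,  0.04022827,  0.01465596, -0.05012309,
       -0.02610222, -0.08497557]), 'joint_torque': array([ 6.75733372e-04, -5.39606380e+01, -1.26709823e+00, -1.58545142e+01,
        8.87719769e-03,  9.57212207e-03,  1.92125134e-05]), 'tcp_pos': array([ 0.26913368, -0.56333369,  0.23045144]), 'orientation': array([-9.01100129e+01, -8.46612673e-03, -1.54453113e+02]), 'contact_force': array([ 0.58042401, -0.05955318, -0.14426489]), 'ft_torque': array([-0.00907016,  0.0025635 ,  0.02747142]), 'opening': 0.08532482975220883} 0.0187
scene 531.7869924555118 320.5143185951466 235.22070164771836 [ 2.54654497  0.59818744 -0.18271341] [-0.52040773 -0.16843396  1.21475737]
side 458.16777571113045 324.75575561584435 237.52820024125083 [ 0.97019382 -2.46050356  1.10170235] [0.41434076 0.36703119 0.65158271]
wrist 368.1572580930964 313.7695815715342 247.9175185057781 [-2.46194702  1.54990904  0.21021649] [-0.62456573 -0.03561659  0.37941813]
```

View pics/scene0.png

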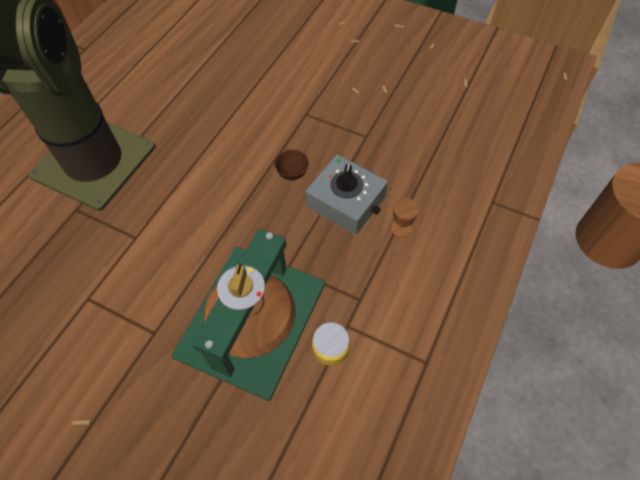

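View pics/side0.png

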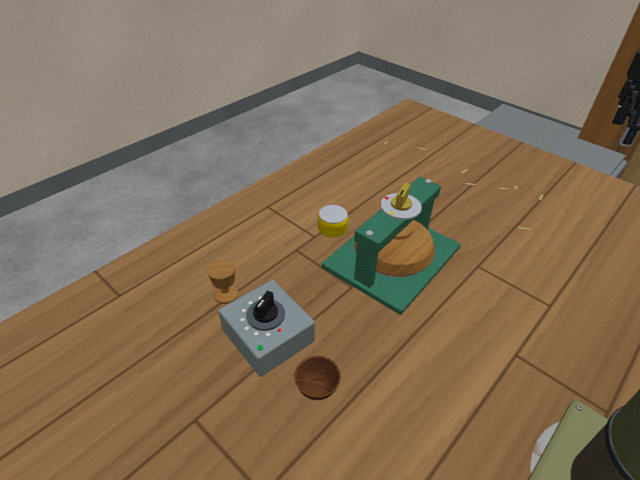

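View pics/wrist0.png

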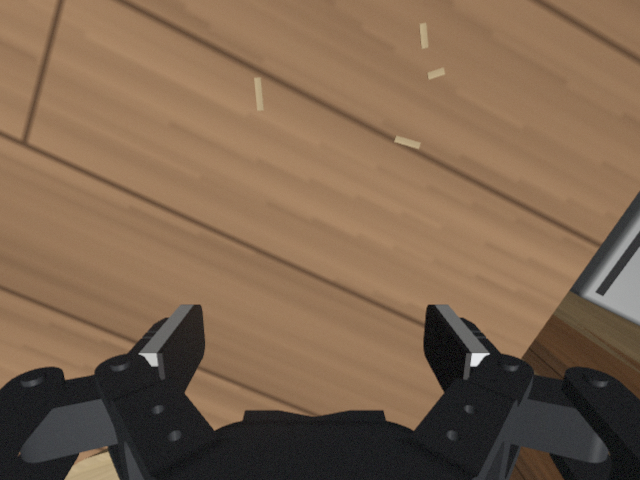

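The scene view shows the box's dial near (347,180), the stand's collar near (241,288), the tin at (331,342), the cup at (403,215) and the small bowl at (292,164). I'll crop both fixed views for detail.

```bash
python3 - <<'E'
import cv2,numpy as np
a=cv2.imread("pics/scene0.png");b=cv2.imread("pics/side0.png")
def cr(i,x,y,w,h,s): return cv2.resize(i[y:y+h,x:x+w],None,fx=s,fy=s,interpolation=cv2.INTER_CUBIC)
t=np.vstack([np.hstack([cr(a,300,145,100,75,4),cr(a,200,245,100,75,4)]),np.hstack([cr(b,215,275,100,75,4),cr(b,355,170,100,75,4)])])
cv2.imwrite("pics/crop0.png",t)
E
```

```text
(no output)
```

View pics/crop0.png

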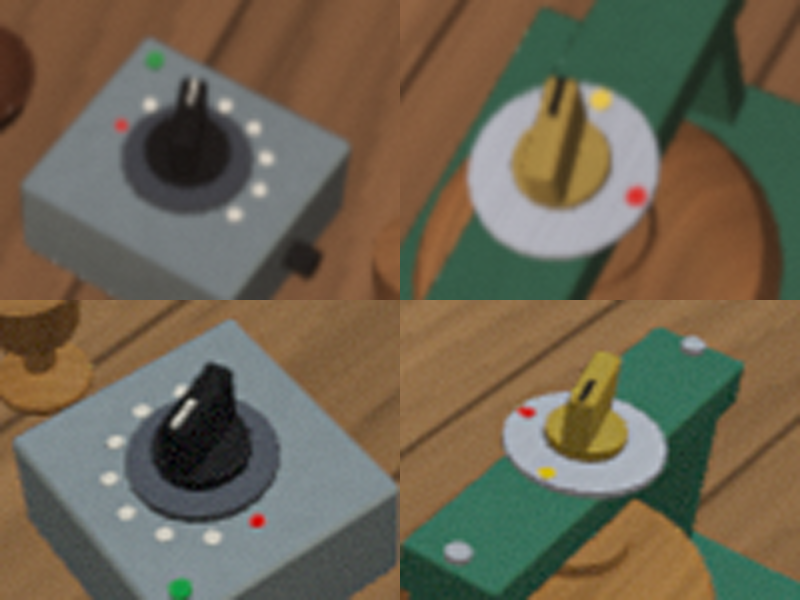

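```bash
cat > h.py <<'E'
import numpy as np,cv2
from rig import sensors, read_camera, manip
def ray(c,u,v):
    R=cv2.Rodrigues(np.array(c["rvec"],float))[0];t=np.array(c["tvec"],float).ravel()
    d=R.T@np.array([(u-c["cx"])/c["fx"],(v-c["cy"])/c["fy"],1.]);return -R.T@t,d
def onz(c,p,z):
    o,d=ray(c,*p);return (o+d*(z-o[2])/d[2])[:2]
def proj(c,P):
    K=np.array([[c["fx"],0,c["cx"]],[0,c["fy"],c["cy"]],[0,0,1.]])
    return cv2.projectPoints(np.array(P,float).reshape(-1,1,3),np.array(c["rvec"],float),np.array(c["tvec"],float),K,None)[0].reshape(-1,2)
def tri(c1,p1,c2,p2):
    o1,d1=ray(c1,*p1);o2,d2=ray(c2,*p2)
    s=np.linalg.lstsq(np.c_[d1,-d2],o2-o1,rcond=None)[0]
    a=o1+s[0]*d1;b=o2+s[1]*d2;return (a+b)/2,np.linalg.norm(a-b)
E
python3 - <<'E'
from h import *
S={"scene":dict(box=(300,145,400,220),st=(200,245,300,330)),"side":dict(box=(215,275,315,375),st=(355,170,455,245))}
cams={}
for n in S:
    c=read_camera(n);cams[n]=c
    hsv=cv2.cvtColor(c["color"],cv2.COLOR_RGB2HSV);H,s,v=cv2.split(hsv)
    m={"red":((H<6)|(H>174))&(s>170)&(v>130),"yel":(H>22)&(H<32)&(s>170)&(v>190),"grn":(H>50)&(H<75)&(s>150)&(v>100),"al":(s<45)&(v>140)}
    for part,(x0,y0,x1,y1) in S[n].items():
        for k,mm in m.items():
            q=np.zeros_like(mm);q[y0:y1,x0:x1]=mm[y0:y1,x0:x1]
            N,L,st,ce=cv2.connectedComponentsWithStats(q.astype(np.uint8))
            z=0.06 if part=="box" else 0.146
            for i in range(1,N):
                if st[i,4]>=3:
                    out=(n,part,k,st[i,4],ce[i].round(1),onz(c,ce[i],z).round(4))
                    if k=="al" and part=="st" and st[i,4]>300:
                        cnt=max(cv2.findContours((L==i).astype(np.uint8),0,1)[0],key=len)
                        e=cv2.fitEllipse(cv2.convexHull(cnt)); out+=("ELL",e,onz(c,e[0],z).round(4))
                    print(*out)
E
```

```text
scene box al 3 [348. 166.] [0.5475 0.2006]
scene box al 16 [337.  170.5] [0.5318 0.1797]
scene box al 15 [355.9 170.5] [0.5674 0.197 ]
scene box al 16 [363.  176.5] [0.5872 0.1893]
scene box al 18 [366.3 183.9] [0.6011 0.175 ]
scene box al 17 [364.4 192. ] [0.606  0.1545]
scene box al 18 [358.3 198.1] [0.6012 0.1352]
scene st red 6 [259.  293.5] [ 0.5546 -0.1677]
scene st al 973 [239.5 290.2] [ 0.5224 -0.1768] ELL ((240.2814483642578, 287.0611267089844), (42.297279357910156, 47.84754180908203), 68.1839370727539) [ 0.5207 -0.1714]
scene st al 10 [246.4 267.5] [ 0.5111 -0.1353]
side box red 8 [278.9 329.9] [0.5228 0.1602]
side box grn 18 [259.7 346.9] [0.5208 0.2051]
side box al 2457 [265.9 318.6] [0.5566 0.1593]
side box al 12 [260.3 302.8] [0.5899 0.1425]
side st red 5 [386.2 197.4] [ 0.5535 -0.1683]
side st yel 6 [391.  212.5] [ 0.5179 -0.1361]
side st al 15 [428.3 180.3] [ 0.5253 -0.2781]
side st al 472 [401.  206.9] [ 0.5141 -0.1638] ELL ((400.6126708984375, 205.05667114257812), (24.189672470092773, 40.88888931274414), 98.60037231445312) [ 0.5181 -0.1682]
side st al 22 [369.2 232.4] [ 0.5122 -0.0615]
```

```bash
python3 - <<'E'
from h import *
a=read_camera("scene");b=read_camera("side")
for c,ps in ((a,[(240.75,265.5),(238.75,273),(250.25,269.75),(259,293.5)]),(b,[(403.75,189.5),(400.75,194.5)])):
    print("wingline",[onz(c,p,.185).round(4) for p in ps[:2]])
print("yel scene",onz(a,(250.25,269.75),.146))
W=np.array([(337,170.5),(355.9,170.5),(363,176.5),(366.3,183.9),(364.4,192),(358.3,198.1)])
P=np.array([onz(a,p,.06) for p in W]); 
A=np.c_[2*P,np.ones(len(P))];s=np.linalg.lstsq(A,(P**2).sum(1),rcond=None)[0];print("circ",s[:2],np.sqrt(s[2]+s[:2]@s[:2]))
ang=np.degrees(np.arctan2(*(P-s[:2]).T[::-1]));print(ang)
print("red scene",onz(a,(330.25,176.5),.06),"red side",onz(b,(278.9,329.9),.06),"green",onz(a,(338.75,160),.06))
print("corners",[onz(a,p,.06).round(4) for p in [(337.5,154.5),(305.5,191.2),(387.5,182.5),(358.7,219.5)]])
print("corners side",[onz(b,p,.06).round(4) for p in [(272.5,280.5),(314,322),(219,310)]])
# dial line z=.104
print("dial line",[onz(a,p,.104).round(4) for p in [(348.75,165.5),(348.1,171.2)]],[onz(b,p,.104).round(4) for p in [(263.7,300.2),(258.5,306.2)]])
E
python3 - <<'E'
import cv2,numpy as np
a=cv2.imread("pics/scene0.png");b=cv2.imread("pics/side0.png")
def cr(i,x,y,w,h,s): return cv2.resize(i[y:y+h,x:x+w],None,fx=s,fy=s,interpolation=cv2.INTER_CUBIC)
t=np.vstack([np.hstack([cr(a,325,158,40,30,10),cr(a,220,260,40,30,10)]),np.hstack([cr(b,245,288,40,30,10),cr(b,385,182,40,30,10)])])
cv2.imwrite("pics/crop1.png",t)
E
```

```text
wingline [array([ 0.5159, -0.1512]), array([ 0.5201, -0.1644])]
wingline [array([ 0.5165, -0.1673]), array([ 0.5114, -0.1503])]
yel scene [ 0.51916562 -0.13605856]
circ [0.56485967 0.15526001] 0.04130100153500971
[143.58334735  86.51155884  56.68980258  28.4571228   -0.96907437
 -28.79981028]
red scene [0.52595696 0.15933255] red side [0.52272871 0.16021093] green [0.52295084 0.20654819]
corners [array([0.5141, 0.2189]), array([0.4969, 0.1033]), array([0.639 , 0.1975]), array([0.6233, 0.0888])]
corners side [array([0.6139, 0.0908]), array([0.4909, 0.1072]), array([0.6304, 0.2032])]
dial line [array([0.5617, 0.1705]), array([0.5667, 0.1569])] [array([0.5604, 0.1569]), array([0.557 , 0.1714])]
```

View pics/crop1.png

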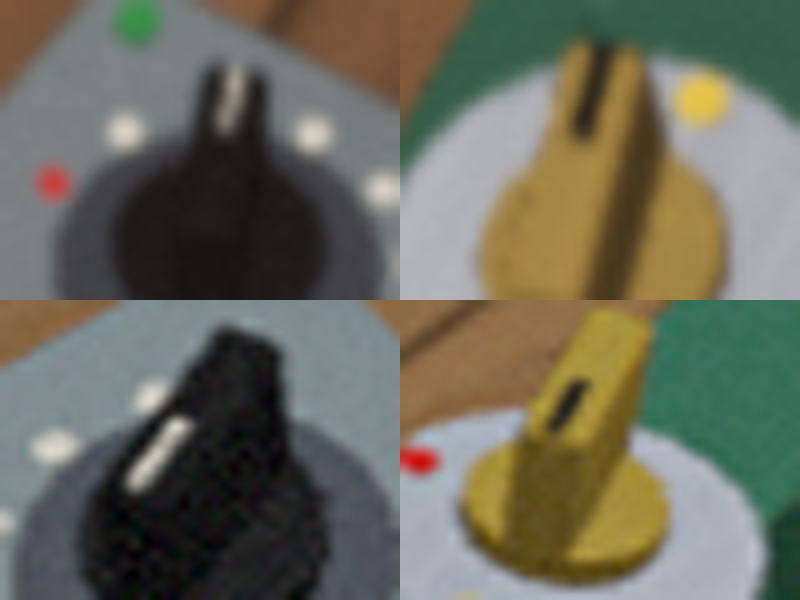

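Poses found: dial axis about (0.564, 0.1545), box yaw about -8°, dial bar near 106° (v ≈ 66°). Stand screw axis is about (0.520, -0.170), stand yaw about 3.5°, wing near 107° (v ≈ 104°). I'm moving towards the dial now.

Call:
servo_tool(targets="0 0 8 0.021 0.051 0.01 100; 0 0 16 0.042 0.102 0.02 100; 0 0 24 0.063 0.153 0.03 100; 0 0 32 0.084 0.204 0.04 100; 0 0 40 0.105 0.255 0.05 100; 0 0 48 0.126 0.306 0.05 100; 0 0 56 0.147 0.357 0.05 100; 0 0 64 0.168 0.408 0.05 100; 0 0 72 0.189 0.459 0.05 100; 0 0 80 0.21 0.51 0.05 100")

```text
time_s: 1.6
tcp_pos: [0.4801, -0.0525, 0.2815]
orientation: [-90.0, -0.0, -74.2]
contact_force: [1.4, -0.4, -0.6]
opening: 0.0851
```

Call:
servo_tool(targets="0 0 0 0.021 0.05 -0.01 100; 0 0 0 0.042 0.1 -0.02 100; 0 0 0 0.063 0.15 -0.03 100; 0 0 0 0.084 0.2 -0.04 100; 0 0 0 0.084 0.208 -0.05 100; 0 0 0 0.084 0.208 -0.06 100; 0 0 0 0.084 0.208 -0.06 100")

```text
time_s: 2.48
tcp_pos: [0.5628, 0.1514, 0.2203]
orientation: [-90.2, -0.1, -74.6]
contact_force: [-0.1, -0.4, -0.1]
opening: 0.0852
```

```bash
python3 - <<'E'
from h import *
print(sensors.get_state()["tcp_pos"],sensors.get_state()["orientation"],sensors.get_state()["joint_positions"])
c=read_camera("wrist");cv2.imwrite("pics/w1.png",c["color"][:,:,::-1])
print(proj(c,[[.564,.1545,.104],[.564,.1545,.06]]))
E
```

```text
[0.56282799 0.15140492 0.22033692] [-90.15782114  -0.1157289  -74.5845035 ] [ -1.77057545  39.46704525 -31.13464599  97.12880964  25.23389693
  50.7238047  -28.03089504]
[[317.0614487  237.50904197]
 [316.73987682 225.04114463]]
```

View pics/w1.png

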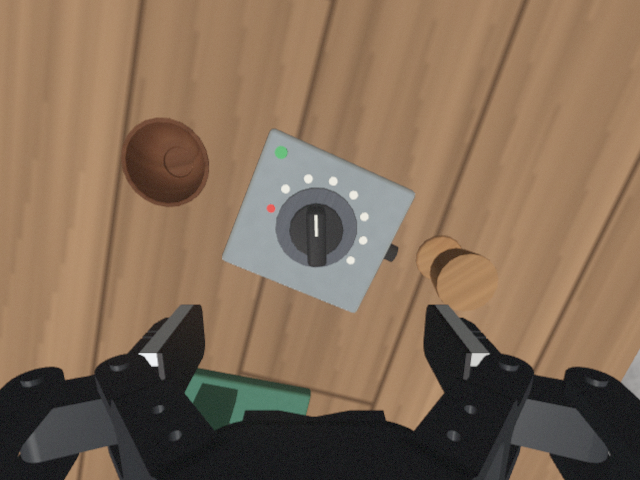

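The wrist view shows the dial bar centred at about (317,237), where I predicted it, and lying upright between the jaws. I'm descending to grip it.

Call:
servo_tool(targets="0 0 0 0 0 -0.03 100; 0 0 0 0 0 -0.06 100; 0 0 0 0 0 -0.09 100; 0 0 0 0 0 -0.115 100; 0 0 0 0 0 -0.13 100; 0 0 0 0 0 -0.14 100; 0 0 0 0 0 -0.14 100; 0 0 0 0 0 -0.14 100")

```text
time_s: 3.52
tcp_pos: [0.5641, 0.1543, 0.0821]
orientation: [-89.9, 0.0, -74.5]
contact_force: [-0.5, -0.1, 0.3]
opening: 0.0853
```

Call:
servo_tool(targets="0 0 0 0 0 0 0; 0 0 0 0 0 0 0; 0 0 0 0 0 0 0; 0 0 0 0 0 0 0; 0 0 0 0 0 0 0; 0 0 0 0 0 0 0; 0 0 0 0 0 0 0; 0 0 0 0 0 0 0")

```text
time_s: 4.53
tcp_pos: [0.5636, 0.1541, 0.0815]
orientation: [-90.0, -0.0, -74.5]
contact_force: [-2.3, -0.1, 5.0]
opening: 0.0128
```

Call:
servo_tool(targets="0 0 7 0 0 0 0; 0 0 14 0 0 0 0; 0 0 21 0 0 0 0; 0 0 28 0 0 0 0; 0 0 35 0 0 0 0; 0 0 42 0 0 0 0; 0 0 49 0 0 0 0; 0 0 56 0 0 0 0; 0 0 60 0 0 0 0; 0 0 60 0 0 0 0")

```text
time_s: 5.78
tcp_pos: [0.563, 0.1536, 0.0815]
orientation: [-90.1, 0.0, -14.4]
contact_force: [-2.9, -1.8, 6.7]
opening: 0.0125
```

```bash
cat > st.py <<'E'
from h import *
s=sensors.get_state()
for k in("time_s","tcp_pos","orientation","contact_force","ft_torque","opening"):print(k,np.round(s[k],4))
E
python3 st.py
```

```text
time_s 5.775
tcp_pos [0.563  0.1536 0.0815]
orientation [-9.00577e+01  3.44000e-02 -1.44305e+01]
contact_force [-2.8971 -1.7843  6.6528]
ft_torque [-0.3668  0.5256  0.0414]
opening 0.0125
```

Call:
servo_tool(targets="0 0 2 0 0 0 0; 0 0 4 0 0 0 0; 0 0 4 0 0 0 0")

```text
time_s: 6.15
tcp_pos: [0.563, 0.1534, 0.0815]
orientation: [-90.1, 0.0, -10.4]
contact_force: [-1.5, -1.0, 6.7]
opening: 0.0125
```

```bash
python3 st.py
```

```text
time_s 6.15
tcp_pos [0.563  0.1534 0.0815]
orientation [-9.00793e+01  3.62000e-02 -1.04424e+01]
contact_force [-1.5173 -1.0006  6.6802]
ft_torque [-0.3878  0.4827  0.0154]
opening 0.0125
```

Call:
servo_tool(targets="0 0 2 0 0 0 0; 0 0 2 0 0 0 0")

```text
time_s: 6.4
tcp_pos: [0.563, 0.1534, 0.0815]
orientation: [-90.1, 0.0, -8.5]
contact_force: [-2.3, -1.4, 6.6]
opening: 0.0125
```

```bash
python3 st.py
```

```text
time_s 6.4
tcp_pos [0.563  0.1534 0.0815]
orientation [-9.0076e+01  4.1800e-02 -8.4658e+00]
contact_force [-2.3095 -1.4246  6.6362]
ft_torque [-0.4002  0.5336 -0.0116]
opening 0.0125
```

Call:
servo_tool(targets="0 0 2 0 0 0 0; 0 0 2 0 0 0 0")

```text
time_s: 6.65
tcp_pos: [0.5633, 0.1534, 0.0815]
orientation: [-90.0, 0.0, -6.6]
contact_force: [-2.3, -2.0, 5.9]
opening: 0.0131
```

```bash
python3 st.py
```

```text
time_s 6.65
tcp_pos [0.5633 0.1534 0.0815]
orientation [-9.00455e+01  4.58000e-02 -6.63660e+00]
contact_force [-2.3397 -2.0263  5.8573]
ft_torque [-0.2761  0.4102 -0.7026]
opening 0.0131
```

The stop is felt: moment jumps to -0.7 N m at tool yaw about -7°, matching the box's yaw of about -8°. I'll release here and rise.

Call:
servo_tool(targets="0 0 0 0 0 0 100; 0 0 0 0 0 0 100; 0 0 0 0 0 0 100; 0 0 0 0 0 0 100; 0 0 0 0 0 0 100; 0 0 0 0 0 0 100; 0 0 0 0 0 0.03 100; 0 0 0 0 0 0.08 100; 0 0 0 0 0 0.14 100; 0 0 0 0 0 0.14 100")

```text
time_s: 7.9
tcp_pos: [0.5659, 0.1564, 0.2262]
orientation: [-89.7, -0.5, -6.5]
contact_force: [0.5, 0.9, -0.9]
opening: 0.0852
```

```bash
python3 st.py;python3 - <<'E'
from h import *
c=read_camera("wrist");cv2.imwrite("pics/w2.png",c["color"][:,:,::-1])
c=read_camera("side");i=c["color"][275:375,215:315,::-1];cv2.imwrite("pics/s2.png",cv2.resize(i,None,fx=5,fy=5))
E
```

```text
time_s 7.9
tcp_pos [0.5659 0.1564 0.2262]
orientation [-89.6852  -0.4685  -6.461 ]
contact_force [ 0.5028  0.8907 -0.8523]
ft_torque [0.0491 0.065  0.0269]
opening 0.0852
```

View pics/w2.png

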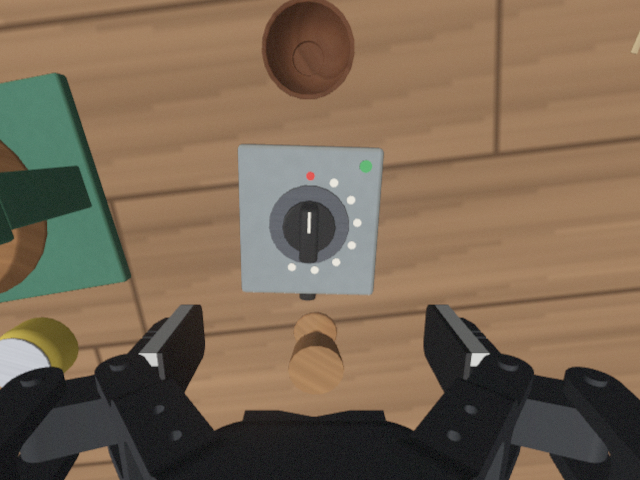

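The white line at (309,212–234) points straight at the red dot (310,176), so the dial is off. On to the thumbscrew.

Call:
servo_tool(targets="0 0 -7 -0.005 -0.03 0.03 100; 0 0 -14 -0.01 -0.07 0.05 100; 0 0 -21 -0.015 -0.11 0.06 100; 0 0 -28 -0.02 -0.15 0.06 100; 0 0 -35 -0.025 -0.19 0.06 100; 0 0 -42 -0.03 -0.23 0.06 100; 0 0 -49 -0.035 -0.27 0.06 100; 0 0 -56 -0.04 -0.3 0.06 100; 0 0 -63 -0.044 -0.324 0.06 100; 0 0 -66.6 -0.044 -0.324 0.06 100")

```text
time_s: 9.25
tcp_pos: [0.5176, -0.1731, 0.2791]
orientation: [-90.3, 0.0, -73.5]
contact_force: [0.4, 0.8, 0.2]
opening: 0.0851
```

Call:
servo_tool(targets="0 0 0 0 0 0 100; 0 0 0 0 0 0 100; 0 0 0 0 0 0 100")

```text
time_s: 9.62
tcp_pos: [0.5194, -0.1695, 0.281]
orientation: [-90.0, 0.0, -73.0]
contact_force: [0.3, -0.5, -0.1]
opening: 0.0855
```

```bash
python3 st.py;python3 - <<'E'
from h import *
print(sensors.get_state()["joint_positions"])
c=read_camera("wrist");cv2.imwrite("pics/w3.png",c["color"][:,:,::-1])
print(proj(c,[[.520,-.17,.185],[.520,-.17,.146]]))
hsv=cv2.cvtColor(c["color"],cv2.COLOR_RGB2HSV)
E
```

```text
time_s 9.625
tcp_pos [ 0.5194 -0.1695  0.281 ]
orientation [-9.00217e+01  3.02000e-02 -7.29699e+01]
contact_force [ 0.3154 -0.4618 -0.0623]
ft_torque [-0.0137  0.0016 -0.0349]
opening 0.0855
[ 35.34885994  33.25083845 -36.57004318  98.94254373  23.29123873
  55.62276107   6.89104009]
[[314.61698679 249.81129526]
 [314.51235733 236.36217804]]
```

View pics/w3.png

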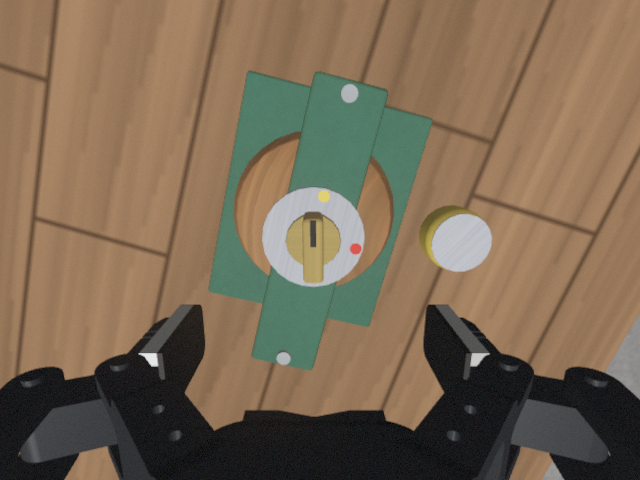

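```bash
python3 - <<'E'
from h import *
c=read_camera("wrist")
a,b=onz(c,(349.5,93),.143),onz(c,(283.5,358),.143)
hsv=cv2.cvtColor(c["color"],cv2.COLOR_RGB2HSV);H,s,v=cv2.split(hsv)
def cen(m):
    q=np.zeros(m.shape,bool);q[180:295,255:370]=m[180:295,255:370]
    N,L,st,ce=cv2.connectedComponentsWithStats(q.astype(np.uint8));i=1+st[1:,4].argmax();return ce[i],st[i,4]
r=cen(((H<6)|(H>174))&(s>150)&(v>130));y=cen((H>20)&(H<34)&(s>150)&(v>215))
R=onz(c,r[0],.1465);Y=onz(c,y[0],.1465);print(r,y,R,Y)
d=Y-R;th=np.degrees(np.arctan2(d[1],d[0]))-135;print("yaw dots",th,"centre",(R+Y)/2+np.array([[0,-1],[1,0]])@d/2)
d=a-b;print("bolts",a,b,(a+b)/2,np.degrees(np.arctan2(d[1],d[0]))-90)
E
```

```text
Traceback (most recent call last):
ValueError: attempt to get argmax of an empty sequence
```

Call:
servo_tool(targets="0 0 0 0 0 -0.03 100; 0 0 0 0 0 -0.06 100; 0 0 0 0 0 -0.09 100; 0 0 0 0 0 -0.11 100; 0 0 0 0 0 -0.12 100; 0 0 0 0 0 -0.12 100; 0 0 0 0 0 -0.12 100")

```text
time_s: 10.6
tcp_pos: [0.5202, -0.1699, 0.1621]
orientation: [-89.9, -0.0, -73.1]
contact_force: [0.2, -0.2, 0.2]
opening: 0.0851
```

Call:
servo_tool(targets="0 0 0 0 0 0 0; 0 0 0 0 0 0 0; 0 0 0 0 0 0 0; 0 0 0 0 0 0 0; 0 0 0 0 0 0 0; 0 0 0 0 0 0 0; 0 0 0 0 0 0 0; 0 0 0 0 0 0 0")

```text
time_s: 11.6
tcp_pos: [0.519, -0.1701, 0.1616]
orientation: [-90.1, -0.0, -73.1]
contact_force: [-2.9, -0.0, 5.7]
opening: 0.0127
```

```bash
python3 st.py
```

```text
time_s 11.6
tcp_pos [ 0.519  -0.1701  0.1616]
orientation [-9.00514e+01 -1.22000e-02 -7.30702e+01]
contact_force [-2.89   -0.0113  5.7166]
ft_torque [ 0.0439  0.5656 -0.0449]
opening 0.0127
```

Gripped: opening is 12.7 mm. In the wrist picture the collar centre was (313.5,237), the black line pointed straight up, the yellow dot was at (324,196) and the red dot at (355,249). That puts the seat about 104° clockwise, so I'm turning.

Call:
servo_tool(targets="0 0 -8 0 0 0 0; 0 0 -16 0 0 0 0; 0 0 -24 0 0 0 0; 0 0 -32 0 0 0 0; 0 0 -40 0 0 0 0; 0 0 -48 0 0 0 0; 0 0 -56 0 0 0 0; 0 0 -64 0 0 0 0; 0 0 -72 0 0 0 0; 0 0 -80 0 0 0 0")

```text
time_s: 12.85
tcp_pos: [0.5203, -0.1707, 0.1616]
orientation: [-89.9, 0.1, -153.3]
contact_force: [-0.1, -1.1, 2.5]
opening: 0.0126
```

Call:
servo_tool(targets="0 0 -6 0 0 0 0; 0 0 -12 0 0 0 0; 0 0 -18 0 0 0 0; 0 0 -18 0 0 0 0")

```text
time_s: 13.35
tcp_pos: [0.5203, -0.171, 0.1616]
orientation: [-89.9, 0.1, -171.0]
contact_force: [1.0, -3.0, 2.2]
opening: 0.0126
```

```bash
python3 st.py
```

```text
time_s 13.35
tcp_pos [ 0.5203 -0.171   0.1616]
orientation [-8.987690e+01  9.050000e-02 -1.710289e+02]
contact_force [ 0.9506 -2.9632  2.1803]
ft_torque [-0.649  -0.1353 -0.0917]
opening 0.0126
```

Call:
servo_tool(targets="0 0 -2 0 0 0 0; 0 0 -2 0 0 0 0")

```text
time_s: 13.6
tcp_pos: [0.5203, -0.171, 0.1616]
orientation: [-89.9, 0.1, -173.1]
contact_force: [1.2, -4.7, 2.0]
opening: 0.0132
```

```bash
python3 st.py
```

```text
time_s 13.6
tcp_pos [ 0.5203 -0.171   0.1616]
orientation [-8.990500e+01  1.048000e-01 -1.730838e+02]
contact_force [ 1.2347 -4.6659  2.0418]
ft_torque [-1.0655 -0.304  -0.0453]
opening 0.0132
```

Call:
servo_tool(targets="0 0 -2 0 0 0 0; 0 0 -2 0 0 0 0")

```text
time_s: 13.85
tcp_pos: [0.5203, -0.171, 0.1616]
orientation: [-89.9, 0.1, -175.1]
contact_force: [1.5, -5.1, 1.9]
opening: 0.0128
```

```bash
python3 st.py
```

```text
time_s 13.85
tcp_pos [ 0.5203 -0.171   0.1616]
orientation [-8.99083e+01  1.07500e-01 -1.75124e+02]
contact_force [ 1.5217 -5.1064  1.8686]
ft_torque [-1.1387 -0.3642 -0.0689]
opening 0.0128
```

Call:
servo_tool(targets="0 0 -1 0 0 0 0; 0 0 -2 0 0 0 0; 0 0 -2 0 0 0 0")

```text
time_s: 14.22
tcp_pos: [0.5203, -0.171, 0.1616]
orientation: [-89.9, 0.1, -177.0]
contact_force: [2.1, -5.3, 2.3]
opening: 0.0129
```

```bash
python3 st.py;python3 - <<'E'
from h import *
for n,(x,y) in dict(side=(355,170),scene=(200,245)).items():
    c=read_camera(n);i=c["color"][y:y+75,x:x+100,::-1];cv2.imwrite(f"pics/{n}4.png",cv2.resize(i,None,fx=6,fy=6,interpolation=cv2.INTER_CUBIC))
c=read_camera("wrist");cv2.imwrite("pics/w4.png",c["color"][:,:,::-1])
E
```

```text
time_s 14.225
tcp_pos [ 0.5203 -0.171   0.1616]
orientation [-8.989550e+01  1.044000e-01 -1.770461e+02]
contact_force [ 2.0525 -5.2594  2.3359]
ft_torque [-1.2301 -0.2345  0.2275]
opening 0.0129
```

View pics/w4.png

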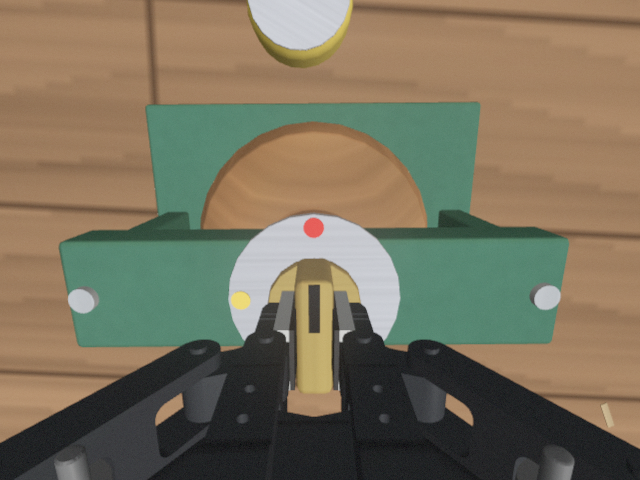

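View pics/side4.png

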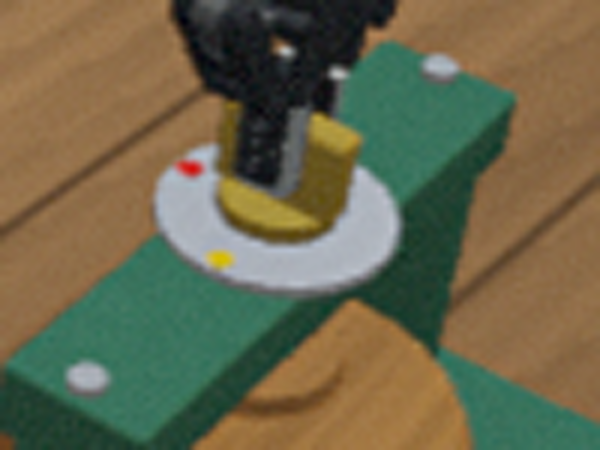

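The wrist view shows the black line at (314,285–332) pointing at the red dot (314,228), and the moment is starting to rise. I'll push a little further to confirm the seat.

Call:
servo_tool(targets="0 0 -1 0 0 0 0; 0 0 -1 0 0 0 0")

```text
time_s: 14.62
tcp_pos: [0.5203, -0.171, 0.1616]
orientation: [-89.9, 0.1, -177.9]
contact_force: [2.3, -5.4, 2.4]
opening: 0.013
```

```bash
python3 st.py
```

```text
time_s 14.625
tcp_pos [ 0.5203 -0.171   0.1616]
orientation [-8.987350e+01  1.003000e-01 -1.778955e+02]
contact_force [ 2.3159 -5.393   2.3873]
ft_torque [-1.2679 -0.3075  0.7787]
opening 0.013
```

Call:
servo_tool(targets="0 0 -1 0 0 0 0; 0 0 -1 0 0 0 0")

```text
time_s: 14.88
tcp_pos: [0.5203, -0.171, 0.1617]
orientation: [-89.9, 0.1, -178.8]
contact_force: [1.7, -5.3, 3.0]
opening: 0.0127
```

```bash
python3 st.py
```

```text
time_s 14.875
tcp_pos [ 0.5203 -0.171   0.1617]
orientation [-8.985760e+01  1.016000e-01 -1.787965e+02]
contact_force [ 1.7327 -5.2686  2.9737]
ft_torque [-1.3638 -0.2676  1.2545]
opening 0.0127
```

Seated: the moment rose to 1.25 N m, with first contact at about yaw -176.9°. Backing off to about -86.8°.

Call:
servo_tool(targets="0 0 9 0 0 0 0; 0 0 18 0 0 0 0; 0 0 27 0 0 0 0; 0 0 36 0 0 0 0; 0 0 45 0 0 0 0; 0 0 54 0 0 0 0; 0 0 63 0 0 0 0; 0 0 72 0 0 0 0; 0 0 81 0 0 0 0; 0 0 88 0 0 0 0")

```text
time_s: 16.12
tcp_pos: [0.5193, -0.17, 0.1616]
orientation: [-90.0, -0.0, -90.8]
contact_force: [0.5, -3.4, 3.2]
opening: 0.0127
```

Call:
servo_tool(targets="0 0 4 0 0 0 0; 0 0 4 0 0 0 0; 0 0 4 0 0 0 0")

```text
time_s: 16.5
tcp_pos: [0.5192, -0.17, 0.1616]
orientation: [-90.0, -0.0, -87.1]
contact_force: [-0.2, -2.9, 5.5]
opening: 0.013
```

```bash
python3 st.py;python3 - <<'E'
from h import *
c=read_camera("wrist");cv2.imwrite("pics/w5.png",c["color"][:,:,::-1])
# line on top and dots, by grey/colour
I=c["color"];cv2.imwrite("pics/w5z.png",cv2.resize(I[180:400,220:420,::-1],None,fx=2.7,fy=2.7,interpolation=cv2.INTER_CUBIC))
hsv=cv2.cvtColor(I,cv2.COLOR_RGB2HSV);H,s,v=cv2.split(hsv)
def cen(m,x0,y0,x1,y1):
    q=np.zeros(m.shape,np.uint8);q[y0:y1,x0:x1]=m[y0:y1,x0:x1]
    N,L,st,ce=cv2.connectedComponentsWithStats(q)
    return [(ce[i].round(1),st[i,4]) for i in range(1,N) if st[i,4]>20]
print("red",cen(((H<8)|(H>172))&(s>150)&(v>120),200,150,480,420))
print("yel",cen((H>20)&(H<34)&(s>130)&(v>190),200,150,480,420))
print("bolts",cen((s<45)&(v>140),200,0,440,480))
E
```

```text
time_s 16.5
tcp_pos [ 0.5192 -0.17    0.1616]
orientation [-9.00289e+01 -1.63000e-02 -8.71008e+01]
contact_force [-0.2386 -2.859   5.4728]
ft_torque [-0.6661 -0.0247  0.0715]
opening 0.013
red [(array([387.3, 298.8]), np.int32(234))]
yel []
bolts [(array([311.1,  39.3]), np.int32(885)), (array([311.5, 267.7]), np.int32(10095)), (array([285.2, 334. ]), np.int32(76)), (array([342.2, 334. ]), np.int32(73))]
```

View pics/w5.png

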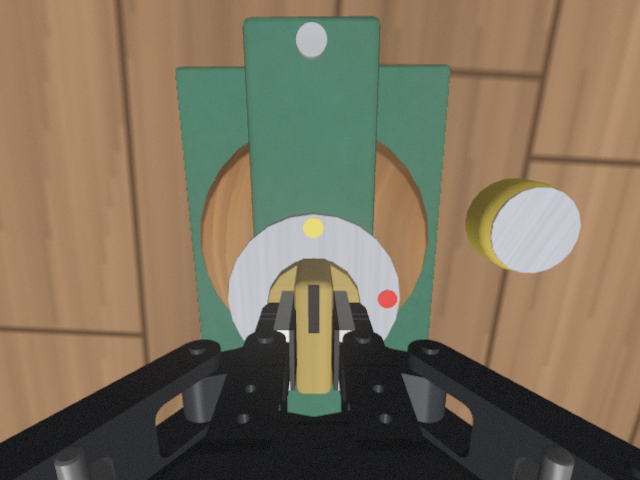

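View pics/w5z.png

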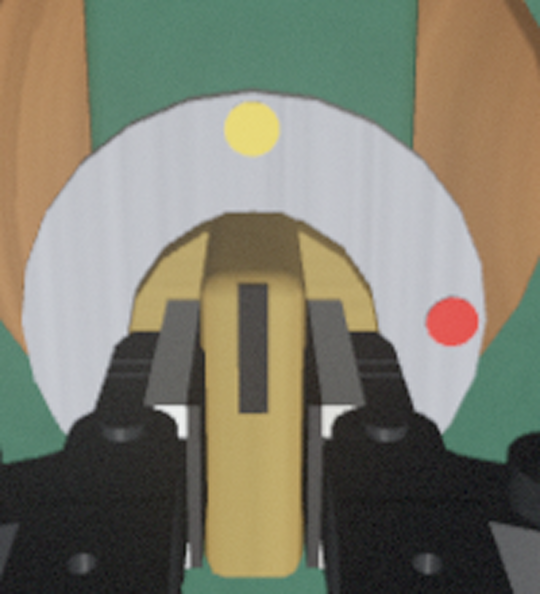

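The line at x ≈ 313.7 points at the yellow dot (313,228) within about 0.5°. I'll add 0.3°, then check everything.

Call:
servo_tool(targets="0 0 0.3 0 0 0 0; 0 0 0.3 0 0 0 0; 0 0 0.3 0 0 0 0; 0 0 0.3 0 0 0 0")

```text
time_s: 17.05
tcp_pos: [0.5192, -0.17, 0.1616]
orientation: [-90.0, -0.0, -86.8]
contact_force: [-0.5, -3.1, 5.6]
opening: 0.0129
```

```bash
python3 st.py;python3 - <<'E'
from h import *
c=read_camera("side");cv2.imwrite("pics/s6.png",c["color"][:,:,::-1])
c=read_camera("scene");cv2.imwrite("pics/c6.png",c["color"][:,:,::-1])
for n,m in (("s6","side0"),("c6","scene0")):
    d=cv2.absdiff(cv2.imread(f"pics/{n}.png"),cv2.imread(f"pics/{m}.png")).max(2)
    cv2.imwrite(f"pics/d{n}.png",d)
a=cv2.imread("pics/s6.png");cv2.imwrite("pics/f6.png",np.vstack([np.hstack([cv2.resize(a,(400,300)),cv2.resize(cv2.imread("pics/c6.png"),(400,300))]),np.hstack([cv2.resize(a[275:350,215:315],(400,300)),cv2.cvtColor(cv2.resize(cv2.imread("pics/ds6.png",0),(400,300)),8)])]))
E
```

```text
time_s 17.05
tcp_pos [ 0.5192 -0.17    0.1616]
orientation [-9.00300e+01 -2.51000e-02 -8.68062e+01]
contact_force [-0.5068 -3.1239  5.5699]
ft_torque [-0.6751 -0.0025 -0.0241]
opening 0.0129
```

View pics/f6.png

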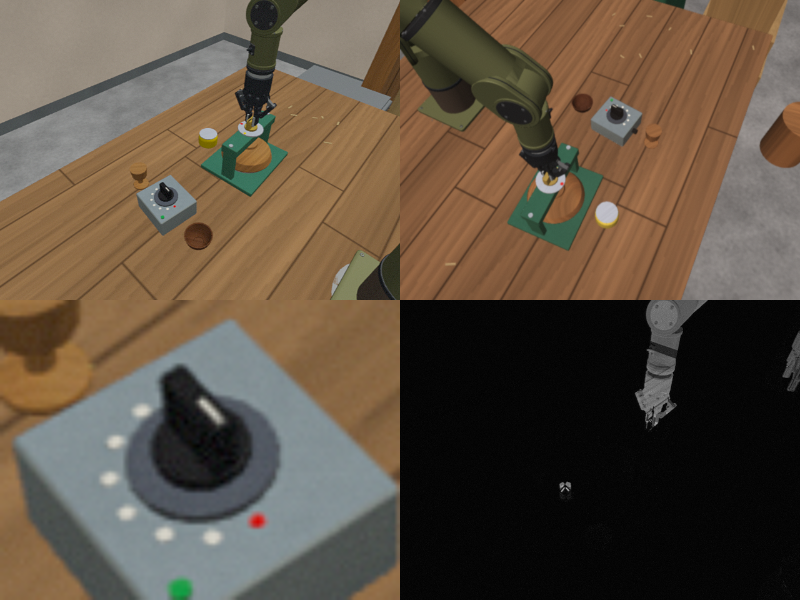

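The dial line points to the red dot, and the difference picture shows that only the dial and the arm changed; the loose objects haven't moved. Handing in.

```bash
python3 -c "
from rig import manip;print(manip.sign_off())"
```

```text
the job is handed in; nothing more can be done
None
```

The job is handed in, at about 17 s of robot time. The dial is off, and the thumbscrew is a quarter turn back from its seat, still gripped.

- **Dial:** I turned it anticlockwise until the stop gave a 0.7 N m moment, then let go. In the wrist picture its white line points at the red dot, and it still did in the last side picture.
- **Thumbscrew:** I turned it clockwise until it seated. First contact was at tool yaw of about -176.9°, and I pressed to 1.25 N m to confirm. I then backed it off to -86.8°, about 90° from the seat.
- **Quarter-turn check:** The black line pointed at the yellow dot to within about 0.5° before a last +0.3° nudge. I did not take another wrist picture after that nudge.
- **Grip at the end:** The fingers are closed on the bar at about 13 mm opening, with about 6 N on the tool.
- **Egg cup, wax tin and small bowl:** In the side view, the before-and-after difference picture shows only the dial and the arm changed.

The moment about the vertical read about -0.05 to -0.09 N m while turning towards the seat, the opposite sign to what friction should give. So I judged the seat by the sharp rise in moment and by the line meeting the red dot. One script for the stand's yaw failed because its colour mask found nothing. I used the dot positions read from the pictures instead.

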